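Clear the drying chamber's lid and hold it open

ROBOT

A 6-joint arm with a two-finger parallel gripper is mounted at the origin on the work surface. World frame = base frame: x ahead of the robot, y to its left, z up, the work surface at z = 0. Lengths are in m, angles in rad, forces in N, time in s.
With the tool pointing down it reaches from about 0.375 to 0.9 m from the base axis. Payload 3.1 kg.
Tool frame: the origin (TCP) lies at the very end of the fingers, on their centre line; the grasp point (between the pads) lies 19 mm behind it; z points along the fingers, y is the direction in which the jaws open and shut (so a half turn about z gives the same grasp; the last joint's range is limited). The gripper opens to 85 mm and grips with 20 to 120 N. Pads are 22 mm wide; open, the fingers measure 114 mm over their backs; the gripper's body (76 mm by 85 mm) begins 54 mm behind the grasp point. The pads swing forward as they close: fully open they stand 13 mm farther back than shut.
Start: joints at [-1.296, 0.527, 1.433, -0, 1.181, -0.178], TCP at [0.273, -0.562, 0.231] pointing down, gripper open.
Joint ranges: [-3.08, 3.08], [-0.75, 2.2], [0.22, 2.44], [-1.43, 4.57], [0, 2.65], [-2.85, 2.85]. Speed limits (rad/s): [2.79, 2.79, 3.14, 3.14, 3.14, 3.14].

INTERFACE

Orientations are given as a unit quaternion [x, y, z, w].
In Python, from station import manip gives the robot as it stands. The module is installed in compiled form; this text tells all that it offers.
- The arm moves only by the tool send_rows, never from a script. Its argument "commands" is a list of rows, each an object with "delta_pos": the shift along the world's x, y, z in cm, a list of three; "yaw": the turn about the world's z in rad. A call has 1 to 10 rows; each row shifts and turns the pose as measured when the row begins; what a row does not reach is not made up. A row lasts 1/8 s, in which the tool goes at most 62.5 mm and 10.7 degrees, less where a joint would pass 70% of its speed; a pose out of reach is approached as far as the arm can. A call is refused whole if a number of a shift passes 6.25 or a number of a turn 0.188, either way. A call with a gripper value outside its range is refused whole. "grip" is the closure, from -1 (fully open) to 1 (shut), set as the call begins (left out, the last holds). The fingers move at their own pace and stop on an object; "force" is the grip in N (left out, the last holds). Time passes only in rows, so rows that do not move let the fingers close. It gives the time, the measured TCP pose, the force and the opening at its end, in the units of the state.
- manip.sense(): the state, without advancing time (a new reading comes with each control period).
- manip.snapshot(name): name is "scene" or "side" or "wrist"; returns the picture (384x512x3 uint8, blue, green, red); there is no depth.
- manip.get_calibration(name): a dict with "fx", "fy", "cx", "cy" (pixels), "dist_coeffs" ([k1, k2, p1, p2, k3] as OpenCV has them; the pictures are not rectified), "world_to_cam" (4x4, takes a point from world to camera coordinates); the wrist camera has in their place "mount" (4x4, takes a point from camera to tool coordinates, whose origin is the TCP and whose axes are the flange's). Camera axes: x right, y down, z forward; pixel columns grow to the right and rows downward; lengths in m; the calibration is good to about 2 mm. A picture is of the moment at which its call begins: read the wrist's pose just before it. get_calibration takes no time and is no camera call.
- manip.sign_off(): hands the job in, once; it reports no verdict.
The state is a dict: "t": time; "q": joint angles; "qd": joint speeds; "tau": joint torques, N m; "tcp_pos": TCP position; "tool_rot": TCP orientation; "force": force on the tool from outside, world axes, zero at the start; "ft_torque": the same for the moment, N m; "finger_gap": opening from 0.0 (shut) to 1.0 (fully open).
Only numpy, scipy, OpenCV 4.12 (cv2) and the standard library are available. Lean on these libraries where they do the work, as an engineer would, in place of code of your own. Each camera call takes 0.05 s, during which the arm holds its last target. There are 200 camera calls.

TASK

A specimen cassette has been left on the closed lid of the slide-drying chamber: pick it up and set it down (do not drop it) flat, wax side up, on the narrow raised ledge of the metal stand, centred and lengthwise along the ledge, and let go of it. Only then raise the lid by its bar handle and finish while holding it still by that bar, open at 40 degrees (within 5 degrees), so that a colleague across the bench can reach the slides; the lid falls shut if released, so do not let go at the end. Leave the slide box, the jar and the cup where they stand.

Things in the scene. Friction and masses are not known exactly. Their poses are not given: they have to be found in the camera images.
- chamber: Cream slide-drying chamber, an open-topped box fixed to the bench, 220 (x) x 260 (y) x 90 mm high, a control panel on its +x side, which looks away from the robot. Origin: centre of its underside, on the bench. Its place and yaw vary. The lid is hinged along the top edge of its -x side, the side nearest the robot.
- lid (a joint): Angle of the grey lid in rad: 0 closed and level, at most 1.2; grows as the edge far from the robot rises. 40 degrees is 0.698. The lid is a plate 220 x 260 x 8 mm; closed, its flat top is 98.5 mm above the bench. About 0.5 kg with its bar (varies); turns freely, has no stay and falls shut from any angle when let go; 2 to 4 N at the bar carries it.
- lid_hinge (a point): Point on the lid's hinge axis, in the middle of its width, at the underside of the lid, 90.5 mm above the bench. It turns with the lid: x points along the lid from the hinge to its free edge, y along the hinge axis, z out of the lid's top. Opening turns the lid about -y.
- lid_bar (a point): Round green bar handle on the lid, parallel to the hinge: 12 mm thick, 110 mm between two 10 mm legs at its ends. Its middle: 195 mm along the lid's x and 48 mm along its z from the hinge (40 mm over the lid's top, 34 mm free underneath). Axes turn with the lid: y along the bar, z out of the lid. Pinch it between its legs, closing across it; fingers can turn about it.
- cassette: Specimen cassette, loose: orange plastic base 60 (x) x 36 (y) x 10 mm with a cream wax block 56 x 36 x 14 mm on top, a pink patch in the wax; 24 mm high in all, about 70 g. Origin: centre of its underside; x along its length, z up through the wax. Starts flat on the closed lid, between the hinge and the bar, at varied place and yaw. Pinch it across its 36 mm width.
- stand: Metal stand fixed on the bench to one side of the chamber (left or right varies): dark foot 100 x 60 x 12 mm, a web 12 mm thick, and on it a bright ledge 80 (x) x 22 (y) x 10 mm, its top 70 mm above the bench. Origin: centre of the underside; x along the ledge.
- ledge_top (a point): Centre of the ledge's top face, 70 mm above the bench; x along the 80 mm ledge, y across its 22 mm width, z up.
- slide_box: Bystander, loose: blue plastic slide box 85 x 55 x 35 mm on the bench, on the side of the chamber where the stand is not. Origin: centre of its underside.
- jar: Bystander, loose: amber jar 56 mm across, 75 mm high, beyond the stand or slide box. Origin: centre of its underside.
- cup: Bystander, loose: white plastic cup 64 mm across, 65 mm high, beyond the stand or slide box. Origin: centre of its underside.

How it is judged:
On the way:
1. the cassette lies flat, centred and lengthwise on the ledge, let go, while the lid is still closed (horizontal distance between cassette and ledge_top below 0.017 m and y of cassette in the frame of ledge_top between -0.009 and 0.009 m and z of cassette in the frame of ledge_top between -0.004 and 0.004 m and angle between cassette's own z axis and vertical below 0.1 rad and angle between the x axis of cassette and the x axis of ledge_top, either way round below 0.3 rad and contact force between cassette and stand above 0.1 N and contact force between cassette and the fingers below 0.05 N and linear speed of cassette below 0.02 m/s and value of joint lid below 0.06 rad), for 0.2 s.
At the end, for the whole second after the job is handed in: The fingers hold the lid by its bar (more than 0.5 N) still, at 35 to 45 degrees, no loose thing propping it; the cassette lies untouched on the ledge, level, wax up, centred within 9 mm across and 17 mm overall, lengthwise within 17 degrees (horizontal distance between cassette and ledge_top below 0.017 m and y of cassette in the frame of ledge_top between -0.009 and 0.009 m and z of cassette in the frame of ledge_top between -0.004 and 0.004 m and angle between cassette's own z axis and vertical below 0.1 rad and angle between the x axis of cassette and the x axis of ledge_top, either way round below 0.3 rad and contact force between cassette and stand above 0.1 N and contact force between cassette and the fingers below 0.05 N and linear speed of cassette below 0.02 m/s and value of joint lid between 0.611 and 0.785 rad and velocity of joint lid between -0.05 and 0.05 rad/s and contact force between lid_c0 and cassette below 0.05 N and contact force between lid_c0 and slide_box below 0.05 N and contact force between lid_c0 and jar below 0.05 N and contact force between lid_c0 and cup below 0.05 N and contact force between lid_c1 and the fingers above 0.5 N and contact force between cassette and the arm below 0.05 N); the arm keeps its last pose, push and grip.
It fails at once if the lid was raised before the cassette was on the ledge (value of joint lid above 0.12 rad and distance between cassette and ledge_top above 0.045 m).
It fails at once if the cassette fell off (height (world z) of cassette below 0.05 m).
It fails at once if the cassette was dropped onto the ledge (horizontal distance between cassette and ledge_top below 0.05 m and z of cassette in the frame of ledge_top above 0.012 m and contact force between cassette and anything else below 0.001 N).
It fails at once if the slide box, the jar or the cup was moved by more than 25 mm (distance of any of slide_box, jar, cup from where it was at the start of the episode above 0.025 m).
It also fails if it takes over 51 s, if anything falls off the work surface, if the arm or the gripper's body presses on something with over 40 N, if the wrist force passes 120 N, or if a joint passes its speed limit or range.

## Working session

There is one attempt and no reset: what is moved stays moved. The work goes in short steps, Python scripts to look and compute and a tool call to move; the robot and the scene stay as the last step left them, time stands still between calls to the robot, and variables do not carry over. Pictures are saved under pics/ and viewed, about 8 in all and at most 12, crops included, and the job is handed in when it is done.

Besides the shell and the picture viewer there is one more tool, called after "Call:" as name(argument=value, ...) on one line, values as JSON. send_rows: Moves the arm, as the interface text tells. Its arguments: {"type":"object","properties":{"commands":{"type":"array","items":{"type":"object","properties":{"delta_pos":{"type":"array","items":{"type":"number"}},"yaw":{"type":"number"}}}},"grip":{"type":"number"},"force":{"type":"number"}},"required":["commands"]}

```bash
mkdir -p pics
cat > h.py <<'E'
import numpy as np, cv2
from scipy.spatial.transform import Rotation as R
from station import manip
def cal(n, s=None):
    c=manip.get_calibration(n); K=np.array([[c['fx'],0,c['cx']],[0,c['fy'],c['cy']],[0,0,1.]]); d=np.array(c['dist_coeffs'],float)
    if n=='wrist':
        s=s or manip.sense(); T=np.eye(4); T[:3,:3]=R.from_quat(s['tool_rot']).as_matrix(); T[:3,3]=s['tcp_pos']
        c2w=T@np.array(c['mount'])
    else: c2w=np.linalg.inv(np.array(c['world_to_cam']))
    return K,d,c2w
def ray(cam,uv):
    K,d,M=cam; p=cv2.undistortPoints(np.array(uv,float).reshape(-1,1,2),K,d).reshape(-1,2)
    v=np.c_[p,np.ones(len(p))]@M[:3,:3].T
    return M[:3,3],v/np.linalg.norm(v,axis=1,keepdims=True)
def onplane(cam,uv,z):
    o,v=ray(cam,uv); return o+v*((z-o[2])/v[:,2])[:,None]
def tri(rays):
    A=np.zeros((3,3));b=np.zeros(3)
    for o,v in rays:
        P=np.eye(3)-np.outer(v,v);A+=P;b+=P@o
    x=np.linalg.solve(A,b); return x,[np.linalg.norm((np.eye(3)-np.outer(v,v))@(x-o)) for o,v in rays]
def proj(cam,p):
    K,d,M=cam; W=np.linalg.inv(M); return cv2.projectPoints(np.array(p,float).reshape(-1,3),cv2.Rodrigues(W[:3,:3])[0],W[:3,3],K,d)[0].reshape(-1,2)
E
python3 - <<'E'
from h import *
s=manip.sense();print(s)
a=manip.snapshot('scene');b=manip.snapshot('side')
cv2.imwrite('pics/scene0.png',a);cv2.imwrite('pics/side0.png',b)
w=manip.snapshot('wrist');cv2.imwrite('pics/wrist0.png',w)
for n in('scene','side'):print(n,cal(n)[2].round(3).tolist(),cal(n)[0][0,0])
print(np.array(manip.get_calibration('wrist')['mount']).round(3).tolist())
E
```

```text
{'t': 0.0, 'q': array([-1.29653712e+00,  5.28480667e-01,  1.43391278e+00, -5.83094675e-06,
        1.18136856e+00, -1.78469959e-01]), 'qd': array([ 0.00182894,  0.00021799, -0.00210457, -0.00113863, -0.00033925,
       -0.00061831]), 'tau': array([-1.45898048e-03, -4.42353773e+01, -1.78025830e+01, -3.48406738e-04,
        8.46316572e-03, -2.16187878e-06]), 'tcp_pos': array([ 0.27323389, -0.561317  ,  0.23032136]), 'tool_rot': array([ 9.74487930e-01,  2.24437291e-01, -5.46231142e-05, -1.08330177e-03]), 'force': array([ 0.1885389 , -1.17070175, -0.01897569]), 'ft_torque': array([-0.04545587, -0.01309716, -0.02054434]), 'finger_gap': 0.9975955720179143}
scene [[-0.564, 0.634, -0.529, 1.254], [0.826, 0.445, -0.347, 0.456], [0.016, -0.632, -0.774, 1.098], [0.0, 0.0, 0.0, 1.0]] 441.62696535595995
side [[-0.81, -0.46, 0.364, 0.237], [-0.586, 0.628, -0.512, 0.501], [0.007, -0.628, -0.778, 0.864], [0.0, 0.0, 0.0, 1.0]] 407.46872108314835
[[0.0, -0.966, -0.26, 0.065], [1.0, 0.0, -0.0, -0.0], [0.0, -0.26, 0.966, -0.144], [0.0, 0.0, 0.0, 1.0]]
```

View pics/scene0.png

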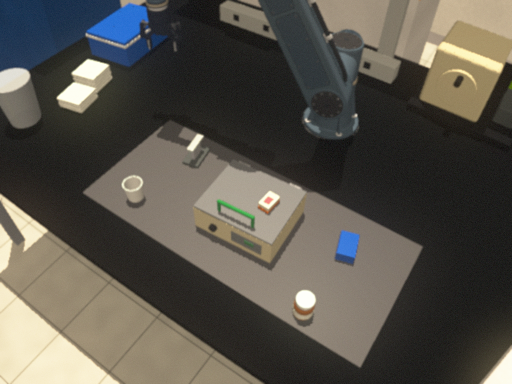

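View pics/side0.png

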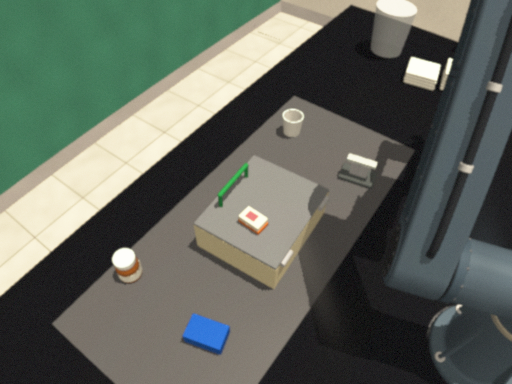

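The scene view shows the cassette at about (268,202), the green bar at (236,212) and the ledge at (194,150). In the side view they're at (253,220), (234,184) and (361,162). The stand is on the -y side and the slide box on +y, with the cup beyond the stand and the jar beyond the box.

```bash
cat > m0.py <<'E'
from h import *
roi={'scene':dict(bar=(205,190,265,235),cas=(255,188,285,218),led=(182,132,206,160)),'side':dict(bar=(212,160,256,210),cas=(234,202,274,238),led=(342,150,382,178))}
res={}
for n in roi:
    im=cv2.imread(f'pics/{n}0.png');hsv=cv2.cvtColor(im,cv2.COLOR_BGR2HSV);H,S,V=cv2.split(hsv)
    for k,(x0,y0,x1,y1) in roi[n].items():
        if k=='bar': m=(H>45)&(H<80)&(S>100)
        elif k=='cas': m=((H<25)&(S>60)|(V>190)|((H>165)&(S>60)))
        else: m=(V>150)
        z=np.zeros_like(m);z[y0:y1,x0:x1]=m[y0:y1,x0:x1]
        nb,l,st,c=cv2.connectedComponentsWithStats(z.astype('u1'));i=1+st[1:,4].argmax()
        mm=l==i
        r=cv2.minAreaRect(np.argwhere(mm)[:,::-1].astype('f4'))
        res[n,k]=cv2.boxPoints(r);print(n,k,c[i].round(1),st[i],r)
        res[n,k+'c']=c[i]
    f=im.copy()
cs,cd=cal('scene'),cal('side')
for k in('bar','cas','led'):
    o1,v1=ray(cs,res['scene',k+'c']);o2,v2=ray(cd,res['side',k+'c'])
    print(k,tri([(o1,v1[0]),(o2,v2[0])]))
def crop(n,b,f):
    im=cv2.imread(f'pics/{n}0.png');x0,y0,x1,y1=b;return cv2.resize(im[y0:y1,x0:x1],None,fx=f,fy=f,interpolation=cv2.INTER_CUBIC)
a=crop('scene',(170,120,320,270),4)[:600];b=crop('side',(185,110,385,290),2);b=cv2.copyMakeBorder(b,0,600-b.shape[0],0,0,cv2.BORDER_CONSTANT)
E
python3 m0.py
```

```text
scene bar [235.2 209.5] [217 200  37  27 144] ((235.22166442871094, 212.09902954101562), (42.56302261352539, 9.347702026367188), 27.255327224731445)
scene cas [268.3 201.8] [257 191  23  24 345] ((268.2500305175781, 201.75001525878906), (15.55634880065918, 23.33452033996582), 45.0)
scene led [194.6 142.2] [187 134  17  18 141] ((194.5384521484375, 142.19229125976562), (7.21110200881958, 20.246557235717773), 33.690067291259766)
side bar [232.  181.7] [218 163  30  43 252] ((232.3318634033203, 183.85504150390625), (10.447033882141113, 49.440589904785156), 40.76360321044922)
side cas [253.1 219.9] [238 206  31  29 561] ((252.92308044433594, 219.61538696289062), (29.95380973815918, 20.52390480041504), 33.69007110595703)
side led [361.7 159.9] [347 153  31  15 240] ((361.6957702636719, 159.87367248535156), (30.960947036743164, 7.934115409851074), 17.354022979736328)
bar (array([0.64540355, 0.01633646, 0.13406282]), [np.float64(0.002488826178571518), np.float64(0.0024888261785714757)])
cas (array([0.55038426, 0.06403167, 0.10844993]), [np.float64(0.00031723395850635083), np.float64(0.0003172339585064919)])
led (array([ 0.44567343, -0.29656565,  0.06707646]), [np.float64(0.00025894013292471126), np.float64(0.0002589401329246525)])
```

Call:
send_rows(commands=[{"delta_pos":[3.5,5.3,0]},{"delta_pos":[3.5,5.3,0]},{"delta_pos":[3.5,5.3,0]},{"delta_pos":[3.5,5.3,0]},{"delta_pos":[3,5,0]},{"delta_pos":[0,0,0]}], grip=-1)

```text
validation failed for argument at $.co...
```

Run:
```python
from h import *
s=manip.sense();w=manip.snapshot('wrist');cv2.imwrite('pics/w1.png',w);np.savez('pics/w1.npz',**{k:s[k] for k in('tcp_pos','tool_rot')});print(s['tcp_pos'],s['t'],R.from_quat(s['tool_rot']).as_matrix().round(4))
```

```text
[ 0.27331194 -0.56147884  0.23056111] 0.15 [[ 8.992e-01  4.375e-01 -4.000e-04]
 [ 4.375e-01 -8.992e-01  1.600e-03]
 [ 3.000e-04 -1.600e-03 -1.000e+00]]
```

View pics/w1.png

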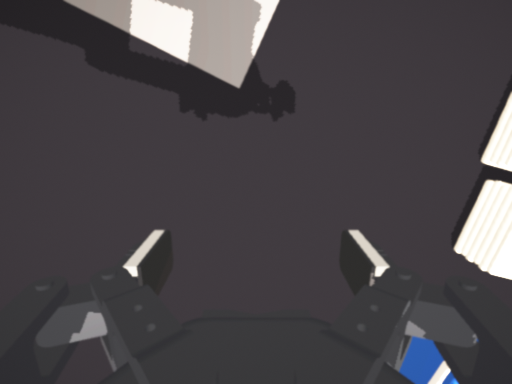

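That call was refused, probably because the rows had no yaw, so the view is still from the start pose: fingers at about (150,250) and (365,250), with bare bench below. I'll resend with yaw.

Call:
send_rows(commands=[{"delta_pos":[3.5,5.3,0],"yaw":0},{"delta_pos":[3.5,5.3,0],"yaw":0},{"delta_pos":[3.5,5.3,0],"yaw":0},{"delta_pos":[3.5,5.3,0],"yaw":0},{"delta_pos":[1,4,0],"yaw":0},{"delta_pos":[0,0,0],"yaw":0}], grip=-1, force=30)

```text
t: 0.95
tcp_pos: [0.4224, -0.308, 0.2295]
tool_rot: [0.975, 0.223, 0.0, -0.0]
force: [-0.6, 1.2, -0.4]
finger_gap: 0.999
```

```bash
cat > snap.py <<'E'
import sys
from h import *
n=sys.argv[1]
s=manip.sense();w=manip.snapshot('wrist');cv2.imwrite(f'pics/{n}.png',w);np.savez(f'pics/{n}.npz',tcp_pos=s['tcp_pos'],tool_rot=s['tool_rot']);print(s['tcp_pos'].round(4),s['t'],R.from_quat(s['tool_rot']).as_matrix()[:,0].round(4))
E
python3 snap.py w2
```

```text
[ 0.4224 -0.308   0.2295] 0.95 [9.007e-01 4.344e-01 4.000e-04]
```

View pics/w2.png

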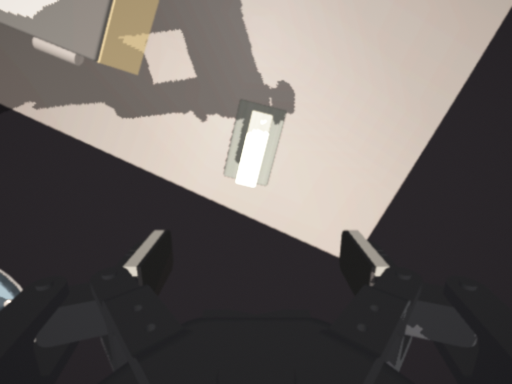

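The ledge is bright, running from about (261,112) to (246,186), with its foot around it. I'll take a second view of it from a little further on for height, then go on to the cassette.

Call:
send_rows(commands=[{"delta_pos":[2.5,2.5,0],"yaw":0},{"delta_pos":[2.5,2,0],"yaw":0},{"delta_pos":[0,0,0],"yaw":0}])

```text
t: 1.38
tcp_pos: [0.4738, -0.2689, 0.23]
tool_rot: [0.976, 0.22, 0.001, 0.003]
force: [0.3, 0.5, 0.0]
finger_gap: 1.003
```

```bash
python3 snap.py w3
```

```text
[ 0.4738 -0.2689  0.23  ] 1.375 [9.033e-01 4.290e-01 5.000e-04]
```

Call:
send_rows(commands=[{"delta_pos":[0.5,5.5,0],"yaw":-0.05},{"delta_pos":[0.5,5.5,0],"yaw":-0.05},{"delta_pos":[0.5,5.5,0],"yaw":-0.05},{"delta_pos":[0.5,5.5,0],"yaw":-0.05},{"delta_pos":[0,4,0],"yaw":-0.05},{"delta_pos":[0,0,0],"yaw":0}])

```text
t: 2.17
tcp_pos: [0.4918, -0.0151, 0.2298]
tool_rot: [0.996, 0.084, 0.0, 0.006]
force: [-0.5, -0.3, 0.5]
finger_gap: 1.0
```

```bash
python3 snap.py w4
```

```text
[ 0.4918 -0.0151  0.2298] 2.175 [ 9.858e-01  1.679e-01 -4.000e-04]
```

Call:
send_rows(commands=[{"delta_pos":[2,4,0],"yaw":0},{"delta_pos":[2,3,0],"yaw":0},{"delta_pos":[0,0,0],"yaw":0}])

```text
t: 2.6
tcp_pos: [0.5352, 0.0474, 0.2301]
tool_rot: [0.997, 0.08, 0.001, 0.008]
force: [-0.1, -0.1, -0.9]
finger_gap: 1.002
```

```bash
python3 snap.py w5
python3 - <<'E'
import cv2,numpy as np
cv2.imwrite('pics/m345.png',np.hstack([cv2.imread(f'pics/w{i}.png')[:300] for i in(4,5)])[:, :, :])
a=np.vstack([cv2.resize(np.hstack([cv2.imread(f'pics/w{i}.png')[:300] for i in(4,5)]),(800,234)),cv2.resize(cv2.imread('pics/w3.png')[:300],(600,351))[:, :].copy() if 0 else cv2.copyMakeBorder(cv2.resize(cv2.imread('pics/w3.png')[:300],(600,351)),0,0,0,200,cv2.BORDER_CONSTANT)])
cv2.imwrite('pics/m345.png',a)
E
```

```text
[0.5352 0.0474 0.2301] 2.6 [0.9873 0.1589 0.0016]
```

View pics/m345.png

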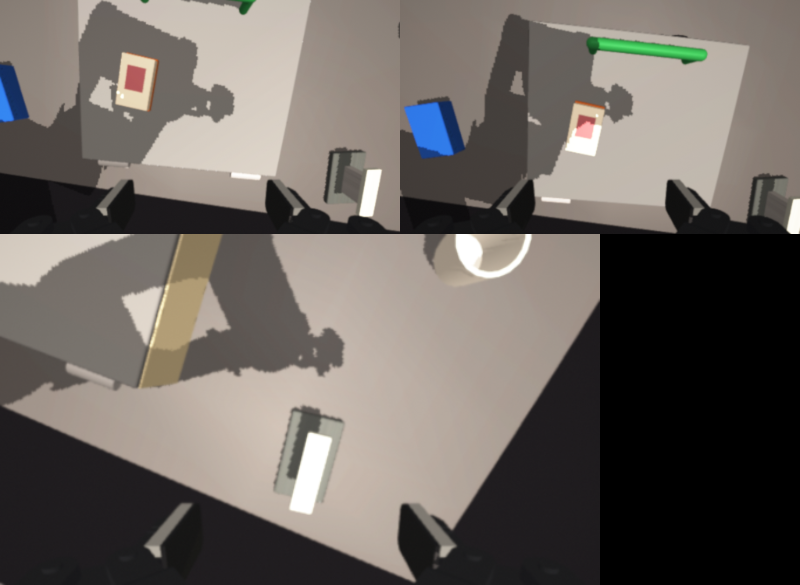

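Top left (w4) and top right (w5) show the cassette at about (175,105) and (237,165) in full-size pixels, with the bar fully in view in w5. The bottom view (w3) shows the ledge clean and white at about (265,204). Next I'll triangulate the corners.

```bash
cat > m1.py <<'E'
from h import *
def wcam(n):
    z=np.load(f'pics/{n}.npz');return cal('wrist',dict(tcp_pos=z['tcp_pos'],tool_rot=z['tool_rot']))
def blob(n,kind,box):
    im=cv2.imread(f'pics/{n}.png');H,S,V=[c.astype(int) for c in cv2.split(cv2.cvtColor(im,cv2.COLOR_BGR2HSV))]
    m={'led':(V>205)|((V>150)&(S<45)&(H>25)), 'ledw':V>225,'cas':(S>75)|(V>225),'bar':(H>45)&(H<80)&(S>120)}[kind]
    z=np.zeros(m.shape,'u1');x0,y0,x1,y1=box;z[y0:y1,x0:x1]=m[y0:y1,x0:x1]
    nb,l,st,c=cv2.connectedComponentsWithStats(z);i=1+st[1:,4].argmax();mm=(l==i).astype('u1')
    mm=cv2.morphologyEx(mm,cv2.MORPH_CLOSE,np.ones((5,5)))
    ct=max(cv2.findContours(mm,0,2)[0],key=cv2.contourArea)
    r=cv2.minAreaRect(ct);b=cv2.boxPoints(r)
    print(n,kind,st[i],c[i].round(1),'rect',np.round(r[0],1),np.round(r[1],1),b.round(0).tolist());return mm,ct,b,np.array(r[0])
E
python3 - <<'E'
from m1 import *
im=cv2.imread('pics/w2.png');hsv=cv2.cvtColor(im,cv2.COLOR_BGR2HSV)
for p in [(262,120),(255,160),(263,113),(235,165),(245,125),(220,140),(290,150)]:print(p,hsv[p[1],p[0]])
im=cv2.imread('pics/w4.png');hsv=cv2.cvtColor(im,cv2.COLOR_BGR2HSV)
for p in [(160,80),(190,80),(200,90),(175,130),(172,100),(140,100),(220,60),(215,130)]:print('w4',p,hsv[p[1],p[0]])
im=cv2.imread('pics/w5.png');hsv=cv2.cvtColor(im,cv2.COLOR_BGR2HSV)
for p in [(237,140),(237,185),(243,133),(220,190),(260,180),(190,120)]:print('w5',p,hsv[p[1],p[0]])
blob('w2','led',(232,105,280,192));blob('w3','ledw',(240,160,295,245));blob('w4','cas',(145,60,210,145));blob('w5','cas',(205,125,265,205));blob('w5','bar',(230,30,410,90))
E
```

```text
(262, 120) [ 30   3 254]
(255, 160) [  0   0 255]
(263, 113) [ 23  26 218]
(235, 165) [ 28  19 206]
(245, 125) [ 30  17 108]
(220, 140) [ 17  22 231]
(290, 150) [ 17  26 229]
w4 (160, 80) [ 20  50 233]
w4 (190, 80) [ 21  47 235]
w4 (200, 90) [ 11 161 122]
w4 (175, 130) [ 20  50 233]
w4 (172, 100) [  0 128 180]
w4 (140, 100) [ 13  28 110]
w4 (220, 60) [ 15  28 109]
w4 (215, 130) [ 18  23 109]
w5 (237, 140) [ 18  57 223]
w5 (237, 185) [ 30   1 255]
w5 (243, 133) [ 10 188 155]
w5 (220, 190) [ 30   2 255]
w5 (260, 180) [ 16  25 192]
w5 (190, 120) [ 17  23 101]
w2 led [ 232  110   48   82 3209] [256.6 155.4] rect [255.5 150.5] [47. 81.] [[232.0, 191.0], [232.0, 110.0], [279.0, 110.0], [279.0, 191.0]]
w3 ledw [ 247  170   36   70 1387] [264.4 204.2] rect [264.5 204.5] [20.6 68.8] [[246.0, 235.0], [263.0, 169.0], [283.0, 174.0], [266.0, 240.0]]
w4 cas [ 149   67   55   76 2946] [174.7 103.4] rect [175.1 104.2] [47.8 70.4] [[146.0, 135.0], [157.0, 66.0], [204.0, 73.0], [193.0, 143.0]]
w5 cas [ 211  145   47   55 1682] [236.4 174.2] rect [235.8 169.6] [39.6 55. ] [[211.0, 192.0], [222.0, 138.0], [261.0, 147.0], [249.0, 201.0]]
w5 bar [ 239   48  154   33 2391] [315.3  62.8] rect [315.2  64.7] [154.   20.8] [[238.0, 67.0], [240.0, 47.0], [393.0, 62.0], [391.0, 83.0]]
```

```bash
sed -i "s/'cas':(S>75)|(V>225)/'cas':((S>38)\&(S<150)\&(V>150))|((S<15)\&(V>245))/; s/'led':.*'ledw'/'led':(V>240)\&(S<12), 'ledw'/" m1.py
python3 - <<'E'
from m1 import *
def pair(a,b,kind,ba,bb):
    A=blob(a,kind if kind!='ledx' else 'led',ba);B=blob(b,kind,bb);ca,cb=wcam(a),wcam(b)
    oa,va=ray(ca,A[3]);ob,vb=ray(cb,B[3]);x,e=tri([(oa,va[0]),(ob,vb[0])]);print(kind,'TRI',x.round(4),np.round(e,4))
    # corners
    X=[]
    for p in A[2]:
        best=min(((tri([(oa,ray(ca,p)[1][0]),(ob,ray(cb,q)[1][0])])) for q in B[2]),key=lambda t:sum(t[1]));X.append(best[0])
    X=np.array(X);print(' corners',X.round(4).tolist())
    return A,B,ca,cb
def plane(cam,box,z):
    P=onplane(cam,box,z);c=P.mean(0);e=P[1]-P[0];f=P[2]-P[1]
    if np.linalg.norm(e)<np.linalg.norm(f):e,f=f,e
    print('  plane',z,c.round(4),'len',np.linalg.norm(e).round(4),np.linalg.norm(f).round(4),'yaw',np.arctan2(e[1],e[0]).round(4))
A,B,ca,cb=pair('w2','w3','led',(232,105,280,192),(240,160,295,245));plane(ca,A[2],.07);plane(cb,B[2],.07)
A,B,ca,cb=pair('w4','w5','cas',(145,60,210,145),(205,125,265,205));plane(ca,A[2],.1225);plane(cb,B[2],.1225)
for z in(.1385,): 
  b=blob('w5','bar',(230,30,410,90));plane(wcam('w5'),b[2],z)
E
```

```text
w2 led [ 235  112   34   76 1357] [252.2 153.9] rect [253.3 149.7] [21.3 73.5] [[234.0, 183.0], [252.0, 111.0], [273.0, 117.0], [255.0, 188.0]]
w3 led [ 248  170   35   69 1321] [264.5 203.9] rect [264.6 204.4] [20.1 67.5] [[247.0, 235.0], [263.0, 169.0], [283.0, 174.0], [266.0, 240.0]]
led TRI [ 0.4445 -0.2945  0.0667] [0.0004 0.0004]
 corners [[0.4022, -0.291, 0.069], [0.4803, -0.2755, 0.0624], [0.485, -0.2977, 0.0646], [0.4074, -0.3141, 0.0715]]
  plane 0.07 [ 0.4434 -0.2943  0.07  ] len 0.0794 0.0224 yaw 0.1931
  plane 0.07 [ 0.4444 -0.2945  0.07  ] len 0.0804 0.0224 yaw 0.2044
w4 cas [ 147   67   54   76 2985] [172.8 103.6] rect [172.6 103.9] [46.  70.1] [[144.0, 135.0], [156.0, 66.0], [201.0, 73.0], [190.0, 142.0]]
w5 cas [ 212  131   50   69 2410] [236.1 164.8] rect [236.1 165.1] [41.  62.2] [[210.0, 192.0], [222.0, 131.0], [262.0, 139.0], [250.0, 200.0]]
cas TRI [0.5512 0.0666 0.122 ] [0. 0.]
 corners [[0.522, 0.0876, 0.1234], [0.5797, 0.0832, 0.1228], [0.5792, 0.0463, 0.1212], [0.5207, 0.0487, 0.1213]]
  plane 0.1225 [0.5503 0.0665 0.1225] len 0.0588 0.038 yaw -0.0893
  plane 0.1225 [0.5505 0.0665 0.1225] len 0.0572 0.0361 yaw -0.0701
w5 bar [ 239   48  154   33 2391] [315.3  62.8] rect [315.2  64.7] [154.   20.8] [[238.0, 67.0], [240.0, 47.0], [393.0, 62.0], [391.0, 83.0]]
  plane 0.1385 [0.6433 0.0154 0.1385] len 0.1212 0.0151 yaw -1.4967
```

Results, all matching the text's heights and sizes:

| Item | Position | Yaw |
|---|---|---|
| Cassette | (0.5505, 0.0665), top at 0.122 | about -0.075 |
| Ledge | (0.444, -0.2945), about 0.067 high | about 0.20 |
| Bar | about (0.643, 0.0155) | chamber about +0.074 |

Descending for the grasp.

Call:
send_rows(commands=[{"delta_pos":[0.8,1,0],"yaw":-0.12},{"delta_pos":[0.7,0.9,-1],"yaw":-0.12},{"delta_pos":[0,0,-3],"yaw":0},{"delta_pos":[0,0,-3],"yaw":0},{"delta_pos":[0,0,-2],"yaw":0},{"delta_pos":[0,0,0],"yaw":0}], grip=-1)

```text
t: 3.4
tcp_pos: [0.5477, 0.0511, 0.1378]
tool_rot: [0.999, -0.052, -0.002, 0.01]
force: [0.3, -0.1, 0.4]
finger_gap: 1.0
```

Run:
```python
from h import *
s=manip.sense();M=R.from_quat(s['tool_rot']).as_matrix();print(s['t'],s['tcp_pos'].round(4),np.arctan2(M[1,0],M[0,0]).round(4),M[:,2].round(4),s['force'].round(2))
```

```text
3.4 [0.5477 0.0511 0.1378] -0.1034 [-0.0043 -0.0207 -0.9998] [ 0.32 -0.11  0.42]
```

Call:
send_rows(commands=[{"delta_pos":[0.3,1.5,0],"yaw":0.03},{"delta_pos":[0,0,0],"yaw":0}])

```text
t: 3.65
tcp_pos: [0.5518, 0.065, 0.1394]
tool_rot: [0.999, -0.037, -0.0, 0.011]
force: [0.4, -1.0, 0.1]
finger_gap: 0.998
```

```bash
cat > st.py <<'E'
from h import *
s=manip.sense();M=R.from_quat(s['tool_rot']).as_matrix();print(s['t'],s['tcp_pos'].round(4),'yaw',np.arctan2(M[1,0],M[0,0]).round(4),M[:,2].round(4),s['force'].round(2),s['finger_gap'])
E
python3 st.py
```

```text
3.65 [0.5518 0.065  0.1394] yaw -0.0742 [-0.0013 -0.0212 -0.9998] [ 0.39 -1.    0.07] 0.9981852417789366
```

Call:
send_rows(commands=[{"delta_pos":[0,0.1,-1.5],"yaw":0},{"delta_pos":[0,0,-1.2],"yaw":0},{"delta_pos":[0,0,-0.7],"yaw":0},{"delta_pos":[0,0,0],"yaw":0}])

```text
t: 4.15
tcp_pos: [0.5521, 0.0664, 0.1039]
tool_rot: [0.999, -0.036, 0.001, 0.011]
force: [-0.1, -0.8, 0.2]
finger_gap: 0.999
```

```bash
python3 st.py
```

```text
4.15 [0.5521 0.0664 0.1039] yaw -0.0727 [ 3.000e-04 -2.160e-02 -9.998e-01] [-0.15 -0.82  0.24] 0.9991458000372044
```

Call:
send_rows(commands=[{"delta_pos":[0,0,-0.2],"yaw":0},{"delta_pos":[0,0,0],"yaw":0}])

```text
t: 4.4
tcp_pos: [0.5523, 0.0664, 0.1018]
tool_rot: [0.999, -0.036, 0.001, 0.011]
force: [0.1, -0.1, -0.2]
finger_gap: 0.999
```

Call:
send_rows(commands=[{"delta_pos":[0,0,0],"yaw":0},{"delta_pos":[0,0,0],"yaw":0},{"delta_pos":[0,0,0],"yaw":0},{"delta_pos":[0,0,0],"yaw":0},{"delta_pos":[0,0,0],"yaw":0},{"delta_pos":[0,0,0],"yaw":0}], grip=1, force=30)

```text
t: 5.15
tcp_pos: [0.5527, 0.0663, 0.1026]
tool_rot: [0.999, -0.036, 0.001, 0.011]
force: [0.4, 0.5, 1.2]
finger_gap: 0.415
```

```bash
python3 st.py; python3 snap.py w6
```

```text
5.15 [0.5527 0.0663 0.1026] yaw -0.0727 [ 0.002  -0.0218 -0.9998] [0.39 0.53 1.2 ] 0.41489784285847126
[0.5527 0.0663 0.1026] 5.15 [ 0.9974 -0.0726  0.0035]
```

Call:
send_rows(commands=[{"delta_pos":[0,0,0.5],"yaw":0},{"delta_pos":[0,0,1.5],"yaw":0},{"delta_pos":[0,0,3],"yaw":0},{"delta_pos":[0,0,3],"yaw":0},{"delta_pos":[0,0,0],"yaw":0}])

```text
t: 5.82
tcp_pos: [0.5528, 0.0664, 0.1876]
tool_rot: [0.999, -0.036, 0.002, 0.011]
force: [-0.0, -0.2, -0.9]
finger_gap: 0.417
```

```bash
python3 st.py; python3 snap.py w7; python3 -c "
import cv2,numpy as np
cv2.imwrite('pics/m67.png',np.hstack([cv2.imread(f'pics/w{i}.png')[60:384,90:430] for i in (6,7)]))"
```

```text
5.825 [0.5528 0.0664 0.1876] yaw -0.0726 [ 0.0033 -0.0219 -0.9998] [-0.04 -0.2  -0.94] 0.4171776779116889
[0.5528 0.0664 0.1876] 5.825 [ 0.9974 -0.0725  0.0049]
```

View pics/m67.png

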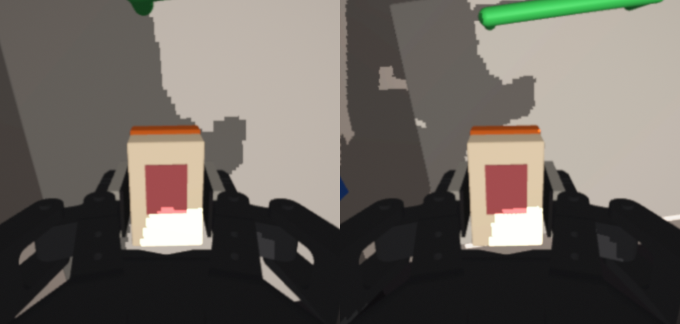

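It's held firmly and sits level, with the pink patch up (about (256,248) in full-size pixels). Carrying it to the ledge.

Call:
send_rows(commands=[{"delta_pos":[-1.3,-4.3,0],"yaw":0.034},{"delta_pos":[-1.3,-4.3,0],"yaw":0.034},{"delta_pos":[-1.3,-4.3,0],"yaw":0.034},{"delta_pos":[-1.3,-4.3,0],"yaw":0.034},{"delta_pos":[-1.3,-4.3,0],"yaw":0.034},{"delta_pos":[-1.3,-4.3,0],"yaw":0.034},{"delta_pos":[-1.3,-4.3,0],"yaw":0.034},{"delta_pos":[-1.3,-4.3,0],"yaw":0.034},{"delta_pos":[0,0,0],"yaw":0}])

```text
t: 7.0
tcp_pos: [0.4383, -0.2844, 0.1781]
tool_rot: [0.994, 0.105, -0.004, 0.007]
force: [0.4, 0.2, -0.6]
finger_gap: 0.412
```

```bash
python3 st.py
python3 - <<'E'
from m1 import *
for n in('w6','w7'):
    b=blob(n,'cas',(200,180,310,320));c=wcam(n);z=np.load(f'pics/{n}.npz');M=R.from_quat(z['tool_rot']).as_matrix()
    P=onplane(c,b[2],z['tcp_pos'][2]+.020);print(((P-z['tcp_pos'])@M).round(4).tolist(),((P.mean(0)-z['tcp_pos'])@M).round(4))
E
```

```text
7.0 [ 0.4383 -0.2844  0.1781] yaw 0.2111 [-0.0065 -0.0141 -0.9999] [ 0.4   0.19 -0.56] 0.41151056509401696
w6 cas [ 217  194   78  112 8088] [255.8 248.3] rect [255.5 249.5] [111.  77.] [[217.0, 194.0], [294.0, 194.0], [294.0, 305.0], [217.0, 305.0]]
[[0.0286, -0.018, -0.0203], [0.0284, 0.0175, -0.0195], [-0.0316, 0.0197, -0.0197], [-0.031, -0.0202, -0.0206]] [-0.0014 -0.0003 -0.02  ]
w7 cas [ 217  184   78  123 8272] [256.  248.2] rect [255.5 245. ] [122.  77.] [[217.0, 184.0], [294.0, 184.0], [294.0, 306.0], [217.0, 306.0]]
[[0.0333, -0.0179, -0.0202], [0.0332, 0.0173, -0.0195], [-0.0322, 0.0197, -0.0197], [-0.0316, -0.0202, -0.0206]] [ 0.0007 -0.0003 -0.02  ]
```

Call:
send_rows(commands=[{"delta_pos":[0.7,-1.0,0],"yaw":-0.01},{"delta_pos":[0,0,-2],"yaw":0},{"delta_pos":[0,0,-3],"yaw":0},{"delta_pos":[0,0,-2],"yaw":0},{"delta_pos":[0,0,0],"yaw":0}])

```text
t: 7.62
tcp_pos: [0.4482, -0.2913, 0.1047]
tool_rot: [0.995, 0.102, -0.004, 0.005]
force: [0.1, -0.0, -0.6]
finger_gap: 0.417
```

```bash
python3 st.py; python3 snap.py w8
python3 - <<'E'
from h import *
a=manip.snapshot('scene');b=manip.snapshot('side');cv2.imwrite('pics/scene8.png',a);cv2.imwrite('pics/side8.png',b)
r=lambda i,x,y:cv2.resize(i[y:y+72,x:x+80],None,fx=5,fy=5,interpolation=cv2.INTER_CUBIC)
cv2.imwrite('pics/m8.png',np.hstack([r(a,155,105),r(b,322,120)]))
E
```

```text
7.625 [ 0.4482 -0.2913  0.1047] yaw 0.2035 [-0.0074 -0.0117 -0.9999] [ 0.11 -0.03 -0.6 ] 0.4169993676665879
[ 0.4482 -0.2913  0.1047] 7.625 [ 0.9793  0.2021 -0.0096]
```

View pics/m8.png

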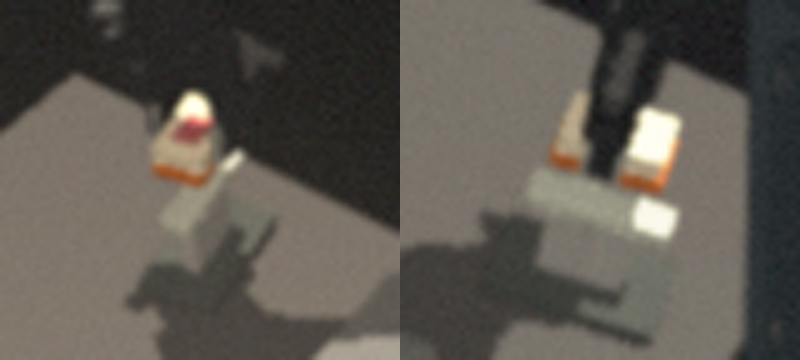

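The cassette is level about 3 cm over the ledge and lined up in both views. I'll correct by about 3 mm, then lower slowly.

Call:
send_rows(commands=[{"delta_pos":[-0.25,-0.3,-0.5],"yaw":0},{"delta_pos":[0,0,-1],"yaw":0},{"delta_pos":[0,0,-0.8],"yaw":0},{"delta_pos":[0,0,0],"yaw":0}])

```text
t: 8.28
tcp_pos: [0.4475, -0.2968, 0.0841]
tool_rot: [0.995, 0.102, -0.001, 0.009]
force: [0.4, 0.0, -0.9]
finger_gap: 0.416
```

```bash
python3 st.py
```

```text
8.275 [ 0.4475 -0.2968  0.0841] yaw 0.2033 [-0.0011 -0.0181 -0.9998] [ 0.41  0.01 -0.86] 0.41601472320206395
```

Call:
send_rows(commands=[{"delta_pos":[-0.15,0.25,-0.4],"yaw":0},{"delta_pos":[0,0,-0.2],"yaw":0},{"delta_pos":[0,0,-0.1],"yaw":0},{"delta_pos":[0,0,0],"yaw":0}])

```text
t: 8.78
tcp_pos: [0.4459, -0.2942, 0.0767]
tool_rot: [0.995, 0.101, -0.001, 0.009]
force: [0.1, -0.4, -0.7]
finger_gap: 0.413
```

```bash
python3 st.py
```

```text
8.775 [ 0.4459 -0.2942  0.0767] yaw 0.2031 [-0.001  -0.0181 -0.9998] [ 0.08 -0.43 -0.67] 0.412733720484313
```

Call:
send_rows(commands=[{"delta_pos":[0,0,-0.2],"yaw":0},{"delta_pos":[0,0,0],"yaw":0}])

```text
t: 9.02
tcp_pos: [0.4461, -0.2943, 0.0748]
tool_rot: [0.995, 0.101, -0.001, 0.009]
force: [0.4, 0.2, -1.0]
finger_gap: 0.415
```

Call:
send_rows(commands=[{"delta_pos":[0,0,-0.15],"yaw":0},{"delta_pos":[0,0,0],"yaw":0}])

```text
t: 9.28
tcp_pos: [0.4463, -0.2946, 0.0744]
tool_rot: [0.995, 0.101, -0.001, 0.01]
force: [0.4, 0.6, -0.7]
finger_gap: 0.417
```

Call:
send_rows(commands=[{"delta_pos":[0,0,-0.2],"yaw":0},{"delta_pos":[0,0,0],"yaw":0}])

```text
t: 9.52
tcp_pos: [0.4465, -0.2949, 0.0745]
tool_rot: [0.995, 0.101, -0.001, 0.01]
force: [0.9, 0.2, -0.9]
finger_gap: 0.417
```

Call:
send_rows(commands=[{"delta_pos":[0,0,-0.1],"yaw":0},{"delta_pos":[0,0,-0.1],"yaw":0}])

```text
t: 9.78
tcp_pos: [0.4466, -0.295, 0.0741]
tool_rot: [0.995, 0.101, -0.0, 0.01]
force: [-3.1, 3.0, 15.0]
finger_gap: 0.413
```

Contact is confirmed: the height has stopped at 0.0742 and the force reads 15 N. Relaxing and releasing.

Call:
send_rows(commands=[{"delta_pos":[0,0,0],"yaw":0},{"delta_pos":[0,0,0],"yaw":0}])

```text
t: 10.02
tcp_pos: [0.4466, -0.295, 0.0742]
tool_rot: [0.995, 0.101, -0.0, 0.011]
force: [-0.7, -0.1, 2.9]
finger_gap: 0.416
```

Call:
send_rows(commands=[{"delta_pos":[0,0,0],"yaw":0},{"delta_pos":[0,0,0],"yaw":0},{"delta_pos":[0,0,0],"yaw":0},{"delta_pos":[0,0,0],"yaw":0},{"delta_pos":[0,0,0],"yaw":0},{"delta_pos":[0,0,0],"yaw":0}], grip=-1)

```text
t: 10.78
tcp_pos: [0.4465, -0.295, 0.073]
tool_rot: [0.995, 0.101, -0.001, 0.01]
force: [0.6, -0.2, -0.1]
finger_gap: 1.002
```

Call:
send_rows(commands=[{"delta_pos":[0,0,2],"yaw":0},{"delta_pos":[0,0,3],"yaw":0},{"delta_pos":[0,0,4],"yaw":0},{"delta_pos":[0,0,4],"yaw":0},{"delta_pos":[0,0,0],"yaw":0}])

```text
t: 11.4
tcp_pos: [0.4457, -0.2943, 0.2061]
tool_rot: [0.995, 0.101, -0.001, 0.009]
force: [0.8, 0.3, -0.9]
finger_gap: 1.002
```

```bash
python3 st.py; python3 snap.py w9
python3 - <<'E'
from h import *
a=manip.snapshot('scene');b=manip.snapshot('side');cv2.imwrite('pics/scene9.png',a);cv2.imwrite('pics/side9.png',b)
r=lambda i,x,y:cv2.resize(i[y:y+60,x:x+60],None,fx=5,fy=5,interpolation=cv2.INTER_CUBIC)
w=cv2.imread('pics/w9.png');w=cv2.resize(w[130:350,170:340],None,fx=600/220,fy=600/220)
cv2.imwrite('pics/m9.png',np.hstack([w[:,:450],np.vstack([r(a,165,115),r(b,332,130)])]))
E
```

```text
11.4 [ 0.4457 -0.2943  0.2061] yaw 0.2026 [-7.000e-04 -1.880e-02 -9.998e-01] [ 0.77  0.29 -0.94] 1.0024876777865723
[ 0.4457 -0.2943  0.2061] 11.4 [ 0.9795  0.2012 -0.0045]
```

View pics/m9.png

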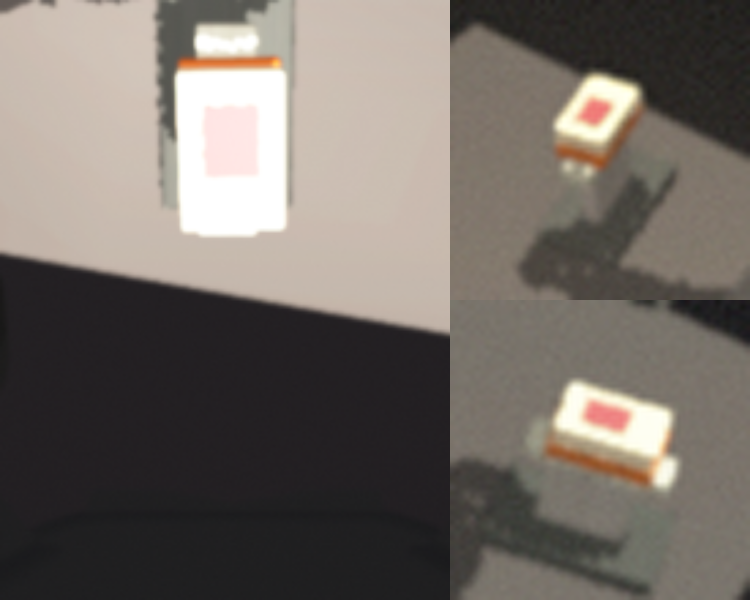

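The cassette lies flat, wax up, with ledge showing past both ends. I'll put numbers on the placement and move to the bar.

Run:
```python
from m1 import *
b=blob('w9','cas',(228,154,282,222));c=wcam('w9');P=onplane(c,b[2],.094);e=P[1]-P[0];f=P[2]-P[1];e=e if np.linalg.norm(e)>np.linalg.norm(f) else f
print(P.mean(0),np.arctan2(e[1],e[0]),np.linalg.norm(e));d=P.mean(0)[:2]-[.444,-.2945];y=.2;print('in ledge',d@[np.cos(y),np.sin(y)],d@[-np.sin(y),np.cos(y)])
o1,v1=ray(cal('scene'),[0,0])
```

```text
w9 cas [ 234  154   40   62 1848] [254.3 184.8] rect [253.5 184.5] [61. 39.] [[234.0, 154.0], [273.0, 154.0], [273.0, 215.0], [234.0, 215.0]]
[ 0.44363171 -0.29437024  0.094     ] -2.9225569712552146 0.059551595579153016
in ledge -0.0003351736894640481 0.00020034276739834482
```

Call:
send_rows(commands=[{"delta_pos":[1,2,2],"yaw":0.1},{"delta_pos":[2,3,0.5],"yaw":0.16},{"delta_pos":[2.2,3.4,0],"yaw":0.16},{"delta_pos":[2.2,3.4,0],"yaw":0.16},{"delta_pos":[2.2,3.4,0],"yaw":0.16},{"delta_pos":[2.2,3.4,0],"yaw":0.16},{"delta_pos":[2.2,3.4,0],"yaw":0.16},{"delta_pos":[2.2,3.4,0],"yaw":0.16},{"delta_pos":[1,2,0],"yaw":0.16},{"delta_pos":[0,0,0],"yaw":0}])

```text
t: 12.8
tcp_pos: [0.6101, -0.006, 0.2068]
tool_rot: [0.688, 0.726, -0.015, -0.004]
force: [0.0, -0.9, -0.1]
finger_gap: 0.997
```

```bash
python3 st.py
```

```text
12.8 [ 0.6101 -0.006   0.2068] yaw 1.6243 [-0.0258 -0.016  -0.9995] [ 0.04 -0.94 -0.08] 0.9965611771722555
```

The cassette is centred within 1 mm. Now two looks at the bar, one from here and one from above it.

```bash
python3 snap.py w10
```

```text
[ 0.6101 -0.006   0.2068] 12.8 [-0.0535  0.9985 -0.0146]
```

Call:
send_rows(commands=[{"delta_pos":[3.2,-1.5,0],"yaw":0.02},{"delta_pos":[0,0,0],"yaw":0}])

```text
t: 13.1
tcp_pos: [0.6399, -0.0239, 0.2044]
tool_rot: [0.683, 0.73, -0.017, -0.006]
force: [0.5, -0.5, 0.0]
finger_gap: 1.002
```

```bash
python3 snap.py w11;python3 -c "
import cv2,numpy as np
cv2.imwrite('pics/m11.png',cv2.resize(np.hstack([cv2.imread(f'pics/w{i}.png') for i in (10,11)]),(800,300)))"
```

```text
[ 0.6399 -0.0239  0.2044] 13.1 [-0.0665  0.9977 -0.0144]
```

View pics/m11.png

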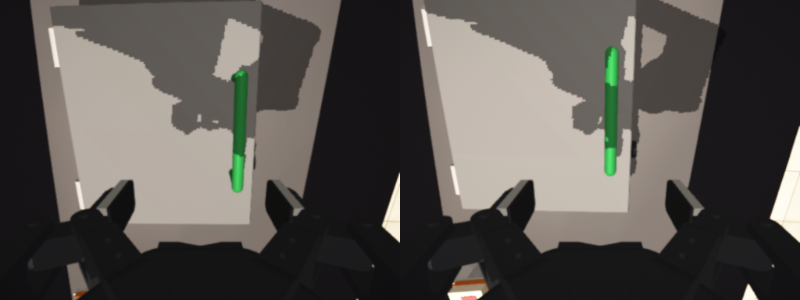

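In w10 (left) the bar runs from about (307,92) to (303,240), and in w11 (right) from (270,64) to (270,223).

```bash
python3 - <<'E'
from m1 import *
rs=[]
for n in('w10','w11'):
    im=cv2.imread(f'pics/{n}.png');H,S,V=cv2.split(cv2.cvtColor(im,cv2.COLOR_BGR2HSV))
    m=((H>45)&(H<80)&(S>120)&(V>40)).astype('u1');l,st=cv2.connectedComponentsWithStats(m)[1:3];i=1+st[1:,4].argmax();pts=np.argwhere(l==i)[:,::-1].astype('f4')
    r=cv2.minAreaRect(pts);b=cv2.boxPoints(r);b=b[b[:,1].argsort()];ends=np.array([b[:2].mean(0),b[2:].mean(0)]);print(n,st[i],r,ends.tolist())
    c=wcam(n);rs.append((c,ends,pts.mean(0)))
    P=onplane(c,ends,.1385);print(P.round(4).tolist(),P.mean(0).round(4),'bar yaw',np.arctan2(*(P[0]-P[1])[[1,0]]),np.linalg.norm(P[0]-P[1]))
for k in(0,1):print(tri([(ray(c,e[k])[0],ray(c,e[k])[1][0]) for c,e,_ in rs]))
print(tri([(ray(c,p)[0],ray(c,p)[1][0]) for c,e,p in rs]))
E
python3 st.py
```

```text
w10 [ 294   90   23  156 2276] ((304.9393005371094, 167.4488983154297), (19.266803741455078, 155.2002410888672), 1.420265555381775) [[306.8626708984375, 89.87261962890625], [303.01593017578125, 245.02517700195312]]
[[0.6394, 0.0762, 0.1385], [0.6486, -0.0452, 0.1385]] [0.644  0.0155 0.1385] bar yaw 1.6471548253288124 0.12177236810362115
w11 [ 262   60   18  165 2397] ((270.4930725097656, 141.9999542236328), (16.013500213623047, 164.04464721679688), 0.3978809714317322) [[271.0626525878906, 59.9796142578125], [269.9234924316406, 224.02029418945312]]
[[0.6406, 0.0763, 0.1385], [0.6495, -0.0449, 0.1385]] [0.6451 0.0157 0.1385] bar yaw 1.6440735376070177 0.12160082167592119
(array([0.64047618, 0.07699309, 0.13210523]), [np.float64(0.00038776941955028795), np.float64(0.00038776941955033566)])
(array([ 0.64961771, -0.04716776,  0.13397499]), [np.float64(0.0003174395713849965), np.float64(0.00031743957138502424)])
(array([0.64395783, 0.02248867, 0.14076665]), [np.float64(0.00023631020564856046), np.float64(0.00023631020564850673)])
13.15 [ 0.6379 -0.0231  0.2041] yaw 1.6379 [-0.035  -0.0156 -0.9993] [-1.37 -0.2  -0.33] 0.999533636651697
```

Call:
send_rows(commands=[{"delta_pos":[0.6,3.9,0],"yaw":0},{"delta_pos":[0,0,-2],"yaw":0},{"delta_pos":[0,0,0],"yaw":0}])

```text
t: 13.52
tcp_pos: [0.6398, 0.0146, 0.1823]
tool_rot: [0.686, 0.727, -0.02, -0.01]
force: [0.2, 0.6, 0.3]
finger_gap: 1.003
```

```bash
python3 st.py
```

```text
13.525 [0.6398 0.0146 0.1823] yaw 1.6297 [-0.0418 -0.0147 -0.999 ] [0.2  0.55 0.33] 1.0027173614130018
```

Call:
send_rows(commands=[{"delta_pos":[0.5,0.1,-1],"yaw":0.015},{"delta_pos":[0,0,-2],"yaw":0},{"delta_pos":[0,0,-1.7],"yaw":0},{"delta_pos":[0,0,-0.7],"yaw":0},{"delta_pos":[0,0,0],"yaw":0}])

```text
t: 14.15
tcp_pos: [0.6455, 0.0137, 0.1275]
tool_rot: [0.681, 0.732, -0.019, -0.009]
force: [0.0, -0.8, 0.5]
finger_gap: 0.999
```

```bash
python3 st.py
```

```text
14.15 [0.6455 0.0137 0.1275] yaw 1.6423 [-0.0393 -0.0156 -0.9991] [ 0.04 -0.84  0.54] 0.9994901337883904
```

Call:
send_rows(commands=[{"delta_pos":[-0.1,0,-0.45],"yaw":0},{"delta_pos":[0,0,0],"yaw":0}])

```text
t: 14.4
tcp_pos: [0.6451, 0.0136, 0.1236]
tool_rot: [0.681, 0.732, -0.019, -0.008]
force: [-0.8, -0.3, 0.7]
finger_gap: 1.001
```

Call:
send_rows(commands=[{"delta_pos":[0,0,0],"yaw":0},{"delta_pos":[0,0,0],"yaw":0},{"delta_pos":[0,0,0],"yaw":0},{"delta_pos":[0,0,0],"yaw":0},{"delta_pos":[0,0,0],"yaw":0},{"delta_pos":[0,0,0],"yaw":0},{"delta_pos":[0,0,0],"yaw":0},{"delta_pos":[0,0,0],"yaw":0}], grip=1, force=40)

```text
t: 15.4
tcp_pos: [0.645, 0.0136, 0.1249]
tool_rot: [0.681, 0.732, -0.019, -0.008]
force: [-0.9, -0.8, 0.4]
finger_gap: 0.122
```

```bash
python3 st.py; python3 -c "
import numpy as np
r=np.hypot(.195,.048);a=np.arctan2(.048,.195);c,s=np.cos(.0743),np.sin(.0743)
for d in range(0,45,5):
    t=np.radians(d);dx=r*(np.cos(a+t)-np.cos(a));print(d,(100*np.array([dx*c,dx*s,r*(np.sin(a+t)-np.sin(a))])).round(2))"
```

```text
15.4 [0.645  0.0136 0.1249] yaw 1.6422 [-0.0373 -0.0161 -0.9992] [-0.86 -0.8   0.43] 0.12155780119177785
0 [0. 0. 0.]
5 [-0.49 -0.04  1.68]
10 [-1.13 -0.08  3.31]
15 [-1.9  -0.14  4.88]
20 [-2.81 -0.21  6.38]
25 [-3.84 -0.29  7.79]
30 [-5.   -0.37  9.11]
35 [-6.26 -0.47 10.32]
40 [-7.63 -0.57 11.41]
```

The bar is gripped (gap 0.122, about 10 mm). Raising it along the arc.

Call:
send_rows(commands=[{"delta_pos":[-0.2,0,0.8],"yaw":0},{"delta_pos":[-0.3,0,0.9],"yaw":0},{"delta_pos":[-0.3,0,0.8],"yaw":0},{"delta_pos":[-0.3,0,0.8],"yaw":0},{"delta_pos":[-0.4,-0.1,0.8],"yaw":0},{"delta_pos":[-0.4,0,0.8],"yaw":0}])

```text
t: 16.15
tcp_pos: [0.6257, 0.0124, 0.1757]
tool_rot: [0.682, 0.732, -0.018, -0.007]
force: [0.6, -2.9, -4.3]
finger_gap: 0.124
```

```bash
python3 st.py
```

```text
16.15 [0.6257 0.0124 0.1757] yaw 1.6418 [-0.0351 -0.0161 -0.9993] [ 0.58 -2.87 -4.25] 0.12379400519590063
```

Call:
send_rows(commands=[{"delta_pos":[-0.5,0,0.8],"yaw":0},{"delta_pos":[-0.6,-0.1,0.8],"yaw":0},{"delta_pos":[-0.6,0,0.75],"yaw":0},{"delta_pos":[-0.7,-0.1,0.75],"yaw":0},{"delta_pos":[-0.7,-0.1,0.7],"yaw":0},{"delta_pos":[-0.7,0,0.6],"yaw":0},{"delta_pos":[0,0,0],"yaw":0}])

```text
t: 17.02
tcp_pos: [0.5882, 0.0098, 0.226]
tool_rot: [0.682, 0.732, -0.014, -0.004]
force: [1.9, 1.7, -1.3]
finger_gap: 0.121
```

```bash
python3 st.py
```

```text
17.025 [0.5882 0.0098 0.226 ] yaw 1.6415 [-0.0246 -0.0154 -0.9996] [ 1.88  1.7  -1.27] 0.12145301556583113
```

Call:
send_rows(commands=[{"delta_pos":[-0.8,-0.1,0.7],"yaw":0},{"delta_pos":[-0.8,-0.1,0.5],"yaw":0},{"delta_pos":[-0.3,0,0.2],"yaw":0},{"delta_pos":[0,0,0],"yaw":0},{"delta_pos":[0,0,0],"yaw":0}])

```text
t: 17.65
tcp_pos: [0.5703, 0.0087, 0.2417]
tool_rot: [0.682, 0.731, -0.011, -0.003]
force: [3.8, 1.1, -0.5]
finger_gap: 0.121
```

```bash
python3 st.py;  python3 - <<'E'
from h import *
a=manip.snapshot('scene');b=manip.snapshot('side');cv2.imwrite('pics/scene12.png',a);cv2.imwrite('pics/side12.png',b)
r=lambda i,x,y:cv2.resize(i[y:y+180,x:x+200],None,fx=2,fy=2)
cv2.imwrite('pics/m12.png',np.hstack([r(a,120,90),r(b,190,80)]))
E
```

```text
17.65 [0.5703 0.0087 0.2417] yaw 1.6409 [-0.0195 -0.0132 -0.9997] [ 3.75  1.08 -0.52] 0.12104052803492321
```

View pics/m12.png

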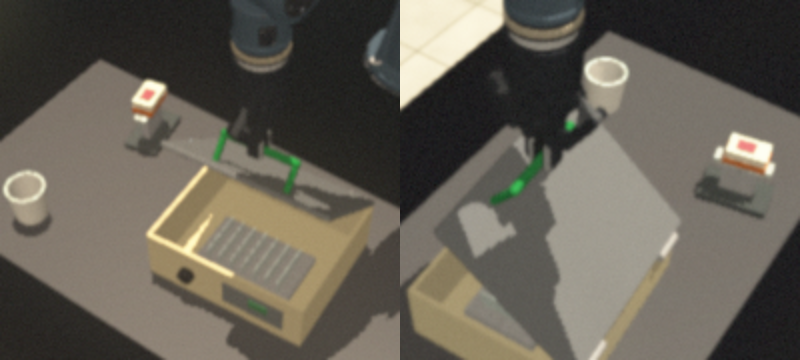

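The lid is raised and held by the bar, and the cassette sits undisturbed on the ledge. For an independent angle check I'll use the lid's free -y corner, at scene (202,161) and side (290,140), and compare the bystanders before and after.

Run:
```python
from h import *
x,e=tri([(ray(cal('scene'),[202,161])[0],ray(cal('scene'),[202,161])[1][0]),(ray(cal('side'),[290,140])[0],ray(cal('side'),[290,140])[1][0])])
h=np.array([.6447,.0156])-.195*np.array([np.cos(.0743),np.sin(.0743)])
d=(x[:2]-h)@[np.cos(.0743),np.sin(.0743)];print(x,e,'angle',np.degrees(np.arctan2(x[2]-.0945,d)),'radius',np.hypot(d,x[2]-.0945))
for n,boxes in dict(scene=[(118,170,150,208),(330,225,365,268),(288,285,320,325)],side=[(278,105,308,140),(175,308,235,358),(108,242,148,290)]).items():
    a,b=[cv2.imread(f'pics/{n}{i}.png') for i in(0,12)]
    for x0,y0,x1,y1 in boxes:
        t=cv2.matchTemplate(b[y0-8:y1+8,x0-8:x1+8],a[y0:y1,x0:x1],cv2.TM_CCOEFF_NORMED);_,m,_,l=cv2.minMaxLoc(t);print(n,'shift px',l[0]-8,l[1]-8,round(m,3))
s=manip.sense();print(s['t'],s['tcp_pos'].round(4),s['qd'].round(3),s['finger_gap'],s['force'].round(1))
```

```text
[ 0.58730825 -0.14161963  0.18240445] [np.float64(0.0034024233485965534), np.float64(0.0034024233485966567)] angle 34.88126576298032 radius 0.15371197477908072
scene shift px 0 0 0.998
scene shift px 0 0 0.681
scene shift px 0 0 0.999
side shift px 0 0 0.907
side shift px 0 0 0.68
side shift px 0 0 0.999
17.75 [0.5704 0.0086 0.2416] [ 0.002  0.002  0.     0.001 -0.001 -0.001] 0.11789593981645623 [3.4 1.2 1.2]
```

Call:
send_rows(commands=[{"delta_pos":[0,0,0],"yaw":0},{"delta_pos":[0,0,0],"yaw":0},{"delta_pos":[0,0,0],"yaw":0},{"delta_pos":[0,0,0],"yaw":0}])

```text
t: 18.25
tcp_pos: [0.5707, 0.0087, 0.2414]
tool_rot: [0.682, 0.731, -0.011, -0.003]
force: [2.9, 1.5, 1.0]
finger_gap: 0.123
```

The picked corner gives a radius of 154 mm instead of 220 mm, so I mis-paired the points. I'll compare the predicted bar line and corners for 35, 40 and 45° with the pictures instead.

Run:
```python
from h import *
c,s=np.cos(.0743),np.sin(.0743);ex=np.array([c,s,0]);ey=np.array([-s,c,0]);h=np.array([.6447-.195*c,.0156-.195*s,.0905])
for n in('scene','side'):
    im=cv2.imread(f'pics/{n}12.png');H,S,V=cv2.split(cv2.cvtColor(im,cv2.COLOR_BGR2HSV));g=(H>45)&(H<85)&(S>110)&(V>40);g[:120]=0;g[210:]=0;g[:,:200]=0;g[:,300:]=0
    dt=cv2.distanceTransform((~g).astype('u1'),cv2.DIST_L2,5);out=cv2.resize(im[90:250,180:360],None,fx=3,fy=3) if n=='side' else cv2.resize(im[90:250,180:320],None,fx=3,fy=3)
    for d in(32,36,40,44,48):
        t=np.radians(d);lx=ex*np.cos(t)+[0,0,np.sin(t)];lz=-ex*np.sin(t)+[0,0,np.cos(t)]
        P=proj(cal(n),[h+.195*lx+.048*lz+y*ey for y in np.r_[np.linspace(-.05,-.025,8),np.linspace(.025,.05,8)]])
        L=proj(cal(n),[h+.22*lx+.008*lz+y*ey for y in(-.13,.13)])
        print(n,d,'bar mean dist px',np.mean([dt[int(round(y)),int(round(x))] for x,y in P]).round(2),P[[0,-1]].round(0).tolist(),'free corners',L.round(0).tolist())
        o=np.array([180,90]);col=(0,0,255) if d==40 else (255,255,0)
        if d in(32,40,48):cv2.line(out,*[tuple(int(v) for v in (p-o)*3) for p in L],col,1)
    cv2.imwrite(f'pics/o_{n}.png',out)
a,b=cv2.imread('pics/o_scene.png'),cv2.imread('pics/o_side.png');f=np.hstack([a,b]);cv2.imwrite('pics/o.png',cv2.resize(f,(800,int(f.shape[0]*800/f.shape[1]))))
```

```text
scene 32 bar mean dist px 5.04 [[230.0, 166.0], [263.0, 180.0]] free corners [[197.0, 170.0], [282.0, 208.0]]
scene 36 bar mean dist px 4.04 [[232.0, 161.0], [265.0, 175.0]] free corners [[199.0, 165.0], [284.0, 202.0]]
scene 40 bar mean dist px 2.74 [[234.0, 156.0], [267.0, 170.0]] free corners [[201.0, 159.0], [286.0, 197.0]]
scene 44 bar mean dist px 6.51 [[236.0, 151.0], [269.0, 165.0]] free corners [[202.0, 154.0], [288.0, 191.0]]
scene 48 bar mean dist px 11.15 [[239.0, 147.0], [271.0, 160.0]] free corners [[205.0, 149.0], [290.0, 186.0]]
side 32 bar mean dist px 4.2 [[265.0, 146.0], [240.0, 175.0]] free corners [[267.0, 126.0], [202.0, 199.0]]
side 36 bar mean dist px 3.11 [[269.0, 145.0], [244.0, 174.0]] free corners [[270.0, 123.0], [205.0, 197.0]]
side 40 bar mean dist px 2.09 [[274.0, 144.0], [249.0, 173.0]] free corners [[274.0, 121.0], [208.0, 195.0]]
side 44 bar mean dist px 2.85 [[279.0, 143.0], [254.0, 173.0]] free corners [[278.0, 119.0], [212.0, 194.0]]
side 48 bar mean dist px 6.25 [[284.0, 143.0], [259.0, 173.0]] free corners [[283.0, 117.0], [217.0, 193.0]]
```

View pics/o.png

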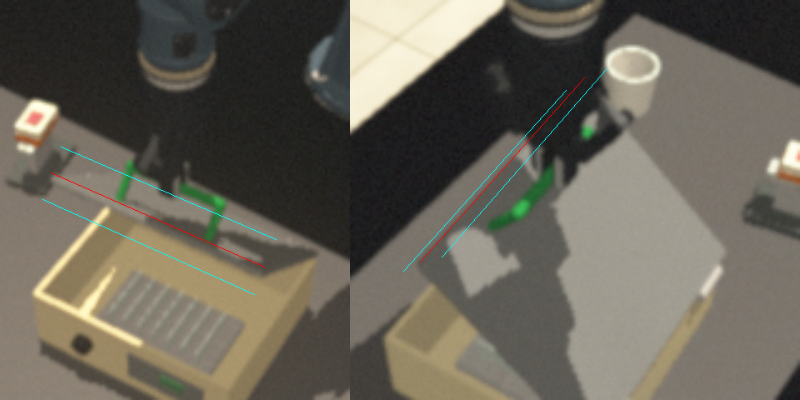

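The red 40° line lies on the lid's free edge in both views, and the bar distance is also smallest at 40°. The arm is still and the grip holds, so I'm handing in.

```bash
python3 st.py; python3 -c "
from station import manip; manip.sign_off()"
```

```text
18.25 [0.5707 0.0087 0.2414] yaw 1.641 [-0.0196 -0.0131 -0.9997] [2.91 1.54 0.99] 0.12276550046530108
the job is handed in; nothing more can be done
```

I put the cassette on the ledge and let go of it. Then I raised the lid by its bar and handed the job in at 18.25 s with the lid still held; no verdict is reported.

- **Cassette:** It lies flat, wax up, on the ledge. The wrist view after release put it within 1 mm of the ledge centre and about 0.02 rad off the ledge's direction. After the lid was up, the scene and side views showed it still in place, but I did not measure it again.
- **Lid:** The tool's travel along the arc gives about 40 degrees (39.5 from x, 41.3 from height). Predicted lid edges and bar positions in both views also fit 40 degrees best. The arm was still, and the finger gap of 0.12 showed the bar was in the grip.
- **Bystanders:** Comparing before and after pictures showed no shift for the slide box, jar or cup. The match for the slide box was weak (0.68), probably because of shadow.
- **Checks that failed or disagreed:**
  - One check on a lid corner used mismatched points. It gave 34.9 degrees at a radius of 154 mm instead of 220 mm, so I discarded it.
  - The ledge height came out at 67 mm from two views, against 70 mm in the text. Contact when setting the cassette down fitted 70 mm.
  - My first move call was refused, apparently because the rows had no yaw; the arm did not move.

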